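# Back the decorating wheel off by one notch

## Robot

A 7-joint arm with a two-finger parallel gripper is mounted at the origin on the work surface. World frame = base frame: x ahead of the robot, y to its left, z up, the work surface at z = 0. Lengths are in m, angles in rad, forces in N, time in s.
With the tool pointing down it reaches from about 0.4 to 0.875 m from the base axis. Payload 19.3 kg.
Tool frame: the origin (TCP) lies at the centre of the arm's flange, where the gripper is bolted on; the fingertips stand 173 mm ahead of it and the grasp point (between the pads) lies 155 mm ahead of it; z points along the fingers, y is the direction in which the jaws open and shut (so a half turn about z gives the same grasp; the last joint's range is limited). The gripper opens to 85 mm and grips with 20 to 120 N. Pads are 22 mm wide; open, the fingers measure 114 mm over their backs; the gripper's body (76 mm by 85 mm) begins 54 mm behind the grasp point. The pads swing forward as they close: fully open they stand 13 mm farther back than shut.
Start: joints at [1.242, 0.521, -0.036, 1.599, 0.021, 1.021, -0.113], TCP at [0.16, -0.604, 0.405] pointing down, gripper open.
Joint ranges: [-2.91, 2.91], [-0.3, 2.13], [-1.5, 1.42], [0.17, 2.43], [-1.26, 4.41], [0.16, 1.93], [-2.52, 2.52]. Speed limits (rad/s): [1.89, 1.89, 2.39, 2.39, 3.01, 3.01, 3.01].

## Interface

Orientations are given as [roll, pitch, yaw] about the fixed x, y, z axes, in that order (R = Rz(yaw) Ry(pitch) Rx(roll)).
In Python, from rig import get_state, camera, calibration, hand_in gives the robot as it stands. The module is installed in compiled form; this text tells all that it offers.
- The arm moves only by the tool step_arm, never from a script. Its argument "commands" is a list of rows, each a list of 4 numbers: the shift along the tool's x, y, z in cm, then the turn about the tool's z in degrees. A call has 1 to 10 rows; each row shifts and turns the commanded pose from where the row before left it, along the tool's axes as they then stand; what a row does not reach is not made up. A row lasts 1/12 s, in which the tool goes at most 41.7 mm and 7.16 degrees, less where a joint would pass 70% of its speed; a pose out of reach is approached as far as the arm can. A call with a gripper value outside its range is refused whole. "claw" is the opening, from 0 (shut) to 1 (fully open), set as the call begins (left out, the last holds). The fingers move at their own pace and stop on an object; "squeeze" is the grip in N (left out, the last holds). Time passes only in rows, so rows that do not move let the fingers close. It gives the time, the measured TCP pose, the force and the opening at its end, in the units of the state.
- get_state(): the state, without advancing time (a new reading comes with each control period).
- camera(name): name is "scene" or "side" or "wrist"; returns the picture (384x512x3 uint8, red, green, blue); there is no depth.
- calibration(name): a dict with "mtx" (3x3 intrinsics, pixels), "k1" (the pictures are not rectified: a ray, as slopes to the right and down, at radius r is drawn at 1 + k1 r^2 times it, then the intrinsics apply), "R" (3x3) and "t" (3): a world point X has camera coordinates R X + t; the wrist camera has in their place "hand_eye" (4x4, takes a point from camera to tool coordinates, whose origin is the TCP and whose axes are the flange's). Camera axes: x right, y down, z forward; pixel columns grow to the right and rows downward; lengths in m; the calibration is good to about 2 mm. A picture is of the moment at which its call begins: read the wrist's pose just before it. calibration takes no time and is no camera call.
- hand_in(): hands the job in, once; it reports no verdict.
The state is a dict: "clock": time; "q": joint angles; "qvel": joint speeds; "effort": joint torques, N m; "position": TCP position; "tcp_rot": TCP orientation; "wrist_force": force on the tool from outside, world axes, zero at the start; "torque": the same for the moment, N m; "grip_width": opening from 0.0 (shut) to 1.0 (fully open).
Only numpy, scipy, OpenCV 4.12 (cv2) and the standard library are available. Lean on these libraries where they do the work, as an engineer would, in place of code of your own. Each camera call takes 0.05 s, during which the arm holds its last target.

## Task

The glass plate on the ratchet wheel has been advanced one notch too far. With a fingertip, tip the pawl's weighted lever back so that the pawl lifts and stays up, push the wheel backward by one notch (one peg spacing, anticlockwise seen from above), then push the lever back over so that the pawl drops fully down into the new gap. Only push with the fingers, grasp nothing, and do not disturb the jar, the green bottle dish or the glass offcut.

Things in the scene. Friction and masses are not known exactly. Their poses are not given: they have to be found in the camera images.
- stand: Fixed dark steel stand that carries the peg wheel and, on a post beside it, the pawl. Origin on the table, on the wheel's vertical axis; z up. Its x axis runs parallel to the pawl, from the pawl's pivot towards its nose; the pawl lies along x in the upright plane y = +115 mm.
- wheel_top (a point): Centre of the wheel disc's top face, 45 mm above the table. The disc is flat aluminium, 260 mm across; a black glass plate (160 mm across, 10 mm thick) is fixed on it. Ten upright steel pegs, 10 mm thick, 24 mm high (tops 69 mm above the table), stand on the disc every 36 degrees on a circle of 115 mm radius.
- wheel (a joint): Turn of the wheel, rad. Grows forward (clockwise from above), falls when pushed backward. One notch is 0.628. At 0 one peg just touches the front of the pawl's nose; at the start it stands 0.09 to 0.20 ahead. The lowered pawl blocks turning back past 0. The wheel is stiff (about 2 N at a peg) and stays where left. The pawl seats one notch back at about -0.57 to -0.28.
- wheel_peg (a point): Centre of the top of the peg that stands just in front of the pawl's nose at the start. It turns with the wheel. It moves 72 mm along the circle per notch. The nine others follow every 36 degrees; any of them can be pushed.
- pawl_pivot (a point): Pivot of the pawl: a level pin along the stand's y axis, at x = -100, y = +115 mm in the stand's frame, 85 mm above the table. The post under it is 44 mm wide and 99 mm high at its cheeks. The pawl's arm (12 mm wide, 9 mm thick) starts here and runs to the nose.
- pawl (a joint): Lift angle of the pawl, rad. 0: fully down, nose between the pegs. 0.95: tipped back against its stop. It is a tumbler: pushed past about 0.65 it falls up to the stop by itself and stays there; below that it falls down by itself. The nose clears the peg tops above 0.2.
- pawl_weight (a point): Centre of the pawl's weight: a level steel cylinder, 24 mm thick, 40 mm long along the stand's y, on a 10 x 12 mm stem, 70 mm from the pivot. Pawl down: 24 mm from the pivot towards the nose, 151 mm above the table; tipped back: 40 mm on the pivot's other side, 143 mm high. Pushed along the stand's -x it lifts the pawl (2 N), along +x it lowers it. The arm swings up below: withdraw upward.
- pawl_nose (a point): Lower front edge of the pawl's nose (18 mm wide), on its middle line; 100 mm from the pivot along the arm and 32 mm below the arm's middle line, so 53 mm above the table with the pawl down.
- jar: Loose bystander: closed amber jar, 54 mm across, 75 mm high; origin at the centre of its underside. Leave alone.
- bottle_dish: Loose bystander: flattened green bottle, lying, 198 mm long with its neck, 75 mm wide, 12 mm thick (neck binding 21 mm high); origin at the underside, centre of the wide part; the neck points to its +x. Leave alone.
- offcuts: Loose bystander: wine-red glass offcut, 55 x 45 x 14 mm; origin at the centre of its underside. Leave alone.

How it is judged:
By the outcome, as a careful person would: the job done as asked, in the order asked, and still so for the second after the job is handed in, with the robot touching nothing.
It also fails if it takes over 64 s, if anything falls off the work surface, if the arm or the gripper's body presses on something with over 40 N, if the wrist force passes 120 N, or if a joint passes its speed limit or range.

## Working session

There is one attempt and no reset: what is moved stays moved. The work goes in short steps, Python scripts to look and compute and a tool call to move; the robot and the scene stay as the last step left them, time stands still between calls to the robot, and variables do not carry over. Pictures are saved under pics/ and viewed, and the job is handed in when it is done.

Besides the shell and the picture viewer there is one more tool, called as name(argument=value, ...), one argument or row to a line, values as JSON. step_arm: Moves the arm, as the interface text tells. Its arguments: {"type":"object","properties":{"commands":{"type":"array","items":{"type":"array","items":{"type":"number"}}},"claw":{"type":"number"},"squeeze":{"type":"number"}},"required":["commands"]}

```bash
mkdir -p pics; python3 - <<'E'
from rig import *
import cv2
s=get_state(); print(s['clock'],s['position'],s['tcp_rot'],s['grip_width'])
for n in ['scene','side','wrist']:
    im=camera(n); cv2.imwrite(f'pics/{n}0.png',im[:,:,::-1]); c=calibration(n); print(n,{k:(v.tolist() if hasattr(v,'tolist') else v) for k,v in c.items()})
E
```

```text
0.0 [ 0.15988752 -0.6040834   0.40413767] [-3.14054141e+00  8.67428351e-05  2.58772137e-01] 0.9969441411356351
scene {'mtx': [[473.6193189112483, 0.0, 252.8841591449382], [0.0, 473.6193189112483, 195.2742381474876], [0.0, 0.0, 1.0]], 'k1': -0.11049227532117624, 'R': [[0.24774806717801542, 0.9688239804964471, -0.0009949997877338], [0.6692500230699537, -0.17188330588722028, -0.7228834870006], [-0.7005178811639458, 0.17842708306840718, -0.6909692281116983]], 't': [-0.0386729367462373, -0.2669535959410824, 1.5197351508229306]}
side {'mtx': [[456.8071557221989, 0.0, 259.3739429939022], [0.0, 456.8071557221989, 203.7266552661224], [0.0, 0.0, 1.0]], 'k1': -0.1495352661195412, 'R': [[-0.9766040577485966, -0.2142873048947746, -0.018040658244922927], [-0.15008001220747103, 0.7392519486628093, -0.656492609504513], [0.15401462373677882, -0.6384258041144433, -0.7541166940971706]], 't': [0.4884892986224788, 0.1969074732100557, 0.8366480978402944]}
wrist {'mtx': [[315.1975176643204, 0.0, 254.06227898555412], [0.0, 315.1975176643204, 185.65180623613625], [0.0, 0.0, 1.0]], 'k1': -0.003914890799447462, 'hand_eye': [[-0.00012818781472072305, -0.9638990895362531, -0.266267776418897, 0.0676984181529951], [0.9999999659193395, -6.300002694973627e-05, -0.0002533620201505294, -0.0005877628105817045], [0.00022744054345601438, -0.26626779982223947, 0.9638990647617727, 0.02970774857860775], [0.0, 0.0, 0.0, 1.0]]}
```

View pics/scene0.png

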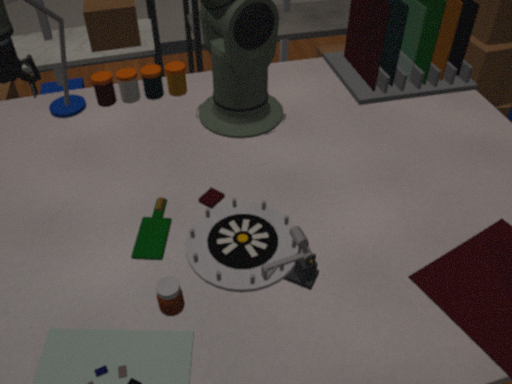

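View pics/side0.png

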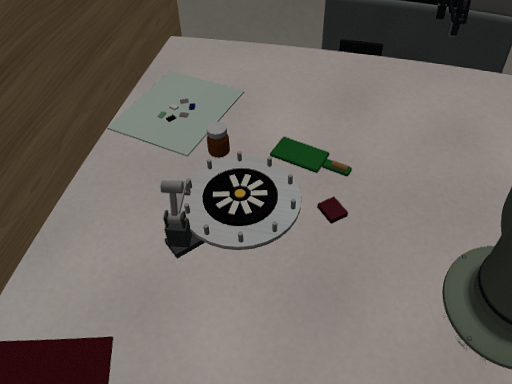

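View pics/wrist0.png

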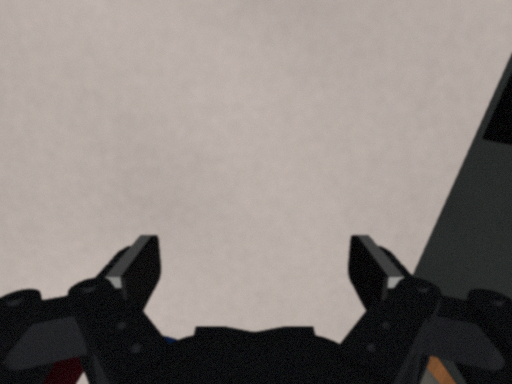

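The scene view puts the wheel centre near (243,238) with the pawl post near (300,265). In the side view they're near (240,194) and (178,225). The wrist view shows only empty table. I'll enlarge both crops.

```bash
python3 - <<'E'
import cv2
a=cv2.imread('pics/scene0.png')[185:305,175:335]; cv2.imwrite('pics/sc_crop.png',cv2.resize(a,None,fx=5,fy=5,interpolation=cv2.INTER_CUBIC))
a=cv2.imread('pics/side0.png')[145:265,155:315]; cv2.imwrite('pics/si_crop.png',cv2.resize(a,None,fx=5,fy=5,interpolation=cv2.INTER_CUBIC))
E
```

```text
(no output)
```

View pics/sc_crop.png

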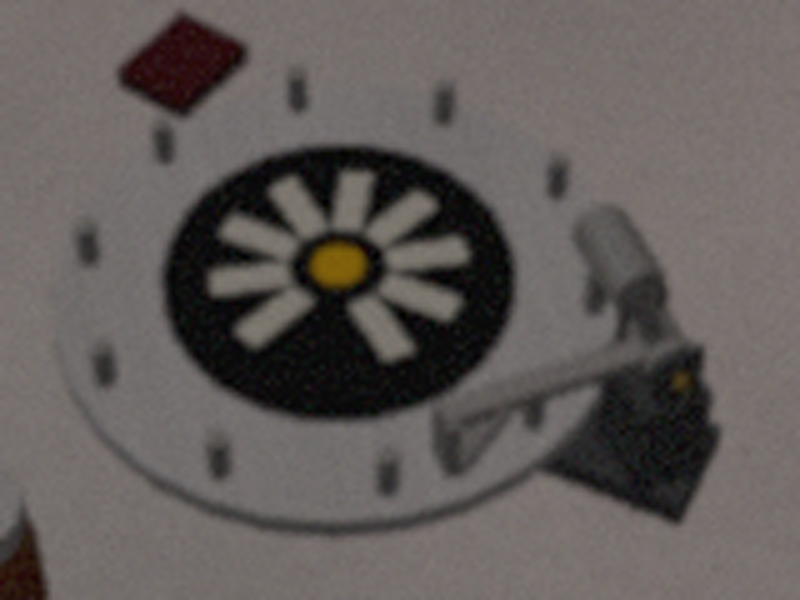

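View pics/si_crop.png

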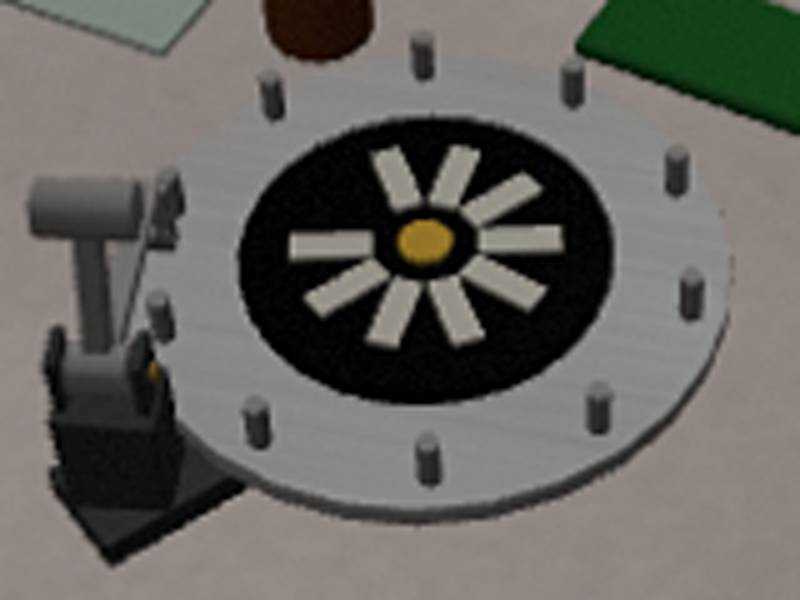

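```bash
cat > h.py <<'E'
import numpy as np, cv2
from rig import calibration
C={n:calibration(n) for n in ['scene','side']}
def proj(n,X):
    c=C[n]; X=np.atleast_2d(X); p=X@np.array(c['R']).T+np.array(c['t']); s=p[:,:2]/p[:,2:]
    s=s*(1+c['k1']*(s**2).sum(1,keepdims=True)); M=np.array(c['mtx'])
    return s@M[:2,:2].T+M[:2,2]
E
cat > fit.py <<'E'
from h import *
from scipy.optimize import least_squares
sc=np.array([(297,75),(445,90),(559,162),(163,130),(88,228),(104,353),(219,443),(388,460)])/5+[175,185]-.4
si=np.array([(423,40),(573,66),(677,155),(692,276),(600,392),(428,440),(258,405),(160,300),(271,80)])/5+[155,145]-.4
# weight centre, pivot pixel obs
obs={'scene':[((620,262)),],'side':[((86,208)),]}
wsc=np.array((618,258))/5+[175,185]-.4; wsi=np.array((86,208))/5+[155,145]-.4
nsc=np.array((452,472))/5+[175,185]-.4
def S2W(p,P): 
    x,y,th=p; c,s=np.cos(th),np.sin(th); P=np.atleast_2d(P).astype(float)
    return np.c_[x+c*P[:,0]-s*P[:,1], y+s*P[:,0]+c*P[:,1], P[:,2]]
def pegs(p,ph): # stand-frame
    a=ph+np.arange(10)*np.pi/5
    return S2W(p,np.c_[.115*np.cos(a),.115*np.sin(a),0*a+.069])
def res(v,full=False):
    p=v[:3]; r=[]
    for n,o in(('scene',sc),('side',si)):
        q=proj(n,pegs(p,v[3]))
        D=np.linalg.norm(o[:,None]-q[None],axis=2); r.append((o-q[D.argmin(1)]).ravel())
    w=S2W(p,[-.076,.115,.151])
    r.append((proj('scene',w)[0]-wsc)); r.append((proj('side',w)[0]-wsi))
    r.append((proj('scene',S2W(p,[0,.115,.053]))[0]-nsc))
    return np.concatenate(r)
if __name__=='__main__':
    best=None
    for th in np.arange(-3.1,3.2,.3):
      for ph in (0,.2,.4,.55):
        s=least_squares(res,[.55,.05,th,ph],loss='soft_l1')
        if best is None or s.cost<best.cost: best=s
    print(best.x,best.cost,np.round(res(best.x),1))
    v=best.x;p=v[:3]
    print('weight',S2W(p,[-.076,.115,.151]),'pivot',S2W(p,[-.1,.115,.085]),'nose',S2W(p,[0,.115,.053]))
    a=np.degrees((v[3]+np.arange(10)*np.pi/5)%(2*np.pi)); print(a); print(pegs(p,v[3]))
E
python3 fit.py
```

```text
[ 0.5707284  -0.12977958 -1.42936293  2.00179159] 5.478119369923266 [ 0.1  0.4  0.1  0.9 -0.1  0.6  0.3  1.   0.5  0.1  0.3  0.9  0.1  0.6
 -0.3  0.6  0.7  0.4  0.3  0.2  0.2  0.5  0.2 -0.   0.4  0.3  0.3 -0.5
  0.9 -0.1  0.6  0.1  0.4  0.4  0.6  0.2 -0.   0.6 -2.1 -1. ]
weight [[ 0.67386698 -0.03832778  0.151     ]] pivot [[ 0.67048389 -0.01456742  0.085     ]] nose [[ 0.68458012 -0.11356891  0.053     ]]
[114.69420953 150.69420953 186.69420953 222.69420953 258.69420953
 294.69420953 330.69420953   6.69420953  42.69420953  78.69420953]
[[ 0.66739601 -0.06748694  0.069     ]
 [ 0.61231944 -0.02256398  0.069     ]
 [ 0.54135651 -0.01859374  0.069     ]
 [ 0.48161264 -0.05709271  0.069     ]
 [ 0.45590796 -0.12335559  0.069     ]
 [ 0.47406079 -0.19207222  0.069     ]
 [ 0.52913736 -0.23699518  0.069     ]
 [ 0.60010029 -0.24096543  0.069     ]
 [ 0.65984416 -0.20246646  0.069     ]
 [ 0.68554883 -0.13620357  0.069     ]]
```

The fit is sub-pixel: wheel centre (0.571, -0.130), stand yaw -1.429, wheel about +0.153 rad. I'll turn to yaw 1.712 so that tool +x is stand -x, and shut the fingers.

step_arm(
  commands=[
    [0,0,0,-7],
    [0,0,0,-7],
    [0,0,0,-7],
    [0,0,0,-7],
    [0,0,0,-7],
    [0,0,0,-7],
    [0,0,0,-7],
    [0,0,0,-7],
    [0,0,0,-7],
    [0,0,0,-7],
  ],
  claw=0,
)

```text
clock: 0.98
position: [0.1599, -0.6041, 0.4045]
tcp_rot: [-3.141, -0.0, 1.486]
wrist_force: [0.4, 0.5, -0.4]
grip_width: -0.001
```

step_arm(
  commands=[
    [0,0,0,-7],
    [0,0,0,-6.2],
    [0,0,0,0],
  ],
)

```text
clock: 1.23
position: [0.1597, -0.6042, 0.4044]
tcp_rot: [3.141, -0.001, 1.716]
wrist_force: [0.4, 0.0, -0.2]
grip_width: 0.001
```

```bash
cat > go.py <<'E'
import sys
from h import *; from rig import get_state
from scipy.spatial.transform import Rotation as R
import fit
P=np.array([0.5707284,-0.12977958,-1.42936293])
s=get_state(); pos=np.array(s['position']); r=R.from_euler('xyz',s['tcp_rot']); 
c,si=np.cos(P[2]),np.sin(P[2]); d=pos[:2]-P[:2]
print('clk',s['clock'],'pos',pos.round(4),'rpy',np.round(s['tcp_rot'],3),'F',np.round(s['wrist_force'],1),'q',np.round(s['q'],2))
print('tip in stand mm',np.round(np.array([c*d[0]+si*d[1],-si*d[0]+c*d[1],pos[2]-.173])*1000,1))
def to(x,y,z): # stand-frame tip (mm) -> cm in tool axes
    w=fit.S2W(P,[x/1e3,y/1e3,z/1e3])[0]; w[2]+=.173
    return (r.inv().apply(w-pos)*100).round(2)
a=[float(v) for v in sys.argv[1:]]
for i in range(0,len(a),3): print(a[i:i+3],'->',to(*a[i:i+3]))
E
python3 go.py -43 115 231 -43 115 138
```

```text
clk 1.2333 pos [ 0.1597 -0.6042  0.4044] rpy [ 3.141e+00 -1.000e-03  1.716e+00] F [ 0.4  0.  -0.2] q [ 1.48  0.54 -0.38  1.59  0.22  1.06  1.18]
tip in stand mm [ 411.7 -473.8  231.4]
[-43.0, 115.0, 231.0] -> [45.24 59.06  0.07]
[-43.0, 115.0, 138.0] -> [45.23 59.06  9.37]
```

step_arm(
  commands=[
    [1.5,2,0,0],
    [1.9,2.5,0,0],
    [1.9,2.5,0,0],
    [1.9,2.5,0,0],
    [1.9,2.5,0,0],
    [1.9,2.5,0,0],
    [1.9,2.5,0,0],
    [1.9,2.5,0,0],
    [1.9,2.5,0,0],
    [1.9,2.5,0,0],
  ],
)

```text
clock: 2.07
position: [0.3774, -0.3846, 0.4047]
tcp_rot: [-3.142, -0.0, 1.706]
wrist_force: [1.0, -0.3, -0.2]
grip_width: 0.003
```

step_arm(
  commands=[
    [1.9,2.5,0,0],
    [1.9,2.5,0,0],
    [1.9,2.5,0,0],
    [1.9,2.5,0,0],
    [1.9,2.5,0,0],
    [1.9,2.5,0,0],
    [1.9,2.5,0,0],
    [1.9,2.5,0,0],
    [1.9,2.5,0,0],
    [1.9,2.5,0,0],
  ],
)

```text
clock: 2.9
position: [0.5985, -0.1615, 0.4045]
tcp_rot: [-3.141, -0.0, 1.706]
wrist_force: [-0.6, -0.6, 0.6]
grip_width: -0.006
```

step_arm(
  commands=[
    [1.9,2.5,0,0],
    [1.9,2.5,0,0],
    [1.5,2,0,0],
    [0,0,0,0],
    [0,0,0,0],
  ],
)

```text
clock: 3.32
position: [0.66, -0.099, 0.404]
tcp_rot: [-3.141, -0.001, 1.71]
wrist_force: [0.2, -1.5, -0.0]
grip_width: -0.001
```

```bash
python3 go.py -43 115 231 -43 115 138
```

```text
clk 3.3167 pos [ 0.66  -0.099  0.404] rpy [-3.141e+00 -1.000e-03  1.710e+00] F [ 0.2 -1.5 -0. ] q [ 0.37  0.63 -0.49  1.46  0.31  1.13 -0.04]
tip in stand mm [-17.9  92.7 231. ]
[-43.0, 115.0, 231.0] -> [2.52 2.22 0.  ]
[-43.0, 115.0, 138.0] -> [2.51 2.23 9.3 ]
```

step_arm(
  commands=[
    [1.2,1.2,0,0],
    [1.2,1.0,0,0],
    [0,0,3,0],
    [0,0,3,0],
    [0,0,3,0],
    [0,0,0,0],
    [0,0,0,0],
  ],
)

```text
clock: 3.9
position: [0.6777, -0.0737, 0.3143]
tcp_rot: [-3.139, -0.001, 1.71]
wrist_force: [0.6, 0.2, 1.1]
grip_width: 0.001
```

```bash
python3 go.py -80 115 138; python3 - <<'E'
from rig import *
import cv2
for n,(x,y) in {'scene':(225,130),'side':(110,90)}.items():
    im=camera(n)[y:y+200,x:x+160,::-1]; cv2.imwrite(f'pics/{n}1.png',cv2.resize(im,None,fx=3,fy=3,interpolation=cv2.INTER_CUBIC))
E
```

```text
clk 3.9 pos [ 0.6777 -0.0737  0.3143] rpy [-3.139e+00 -1.000e-03  1.710e+00] F [0.6 0.2 1.1] q [ 0.3   0.74 -0.46  1.49  0.37  0.99 -0.12]
tip in stand mm [-40.4 113.8 141.3]
[-80.0, 115.0, 138.0] -> [3.96 0.11 0.33]
```

View pics/scene1.png

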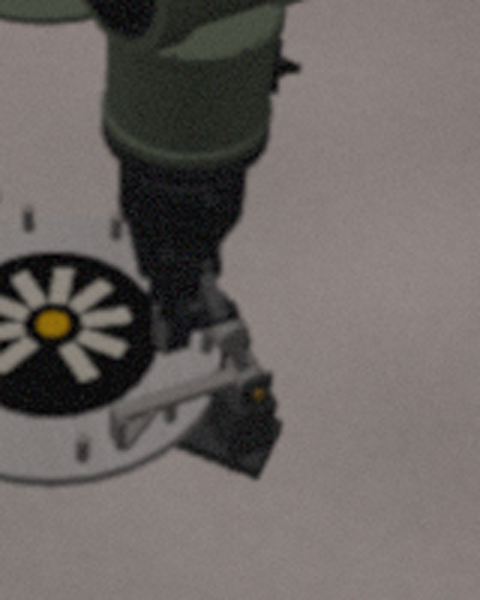

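View pics/side1.png

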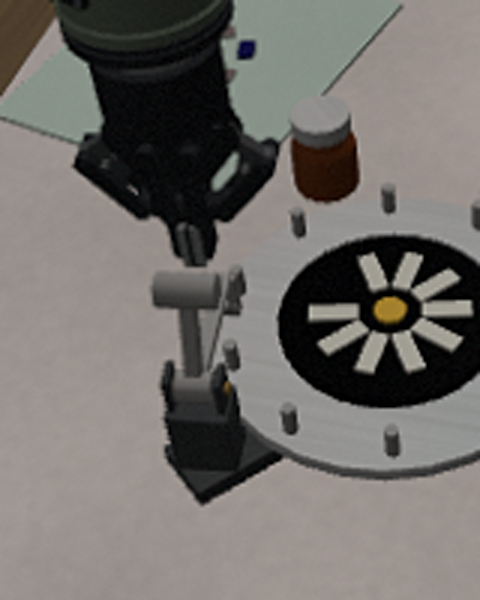

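The fingertip sits just nose-side of the weight, in line with it. Pushing along tool +x.

step_arm(
  commands=[
    [1,0.1,0.2,0],
    [0.8,0,0,0],
    [0.8,0,0,0],
    [0.8,0,0,0],
    [0.8,0,0,0],
    [0.8,0,0,0],
    [0,0,0,0],
  ],
)

```text
clock: 4.58
position: [0.6717, -0.0215, 0.3128]
tcp_rot: [3.142, -0.001, 1.713]
wrist_force: [0.5, 0.3, 0.4]
grip_width: 0.0
```

step_arm(
  commands=[
    [0.7,0,0,0],
    [0.7,0,0,0],
    [0,0,0,0],
    [0,0,0,0],
  ],
)

```text
clock: 4.92
position: [0.6699, -0.0097, 0.3127]
tcp_rot: [-3.142, -0.0, 1.712]
wrist_force: [0.0, 0.1, -0.0]
grip_width: 0.0
```

```bash
python3 go.py -105 115 140; python3 - <<'E'
from rig import *
import cv2
for n,(x,y) in {'side':(110,90)}.items():
    im=camera(n)[y:y+200,x:x+160,::-1]; cv2.imwrite(f'pics/{n}2.png',cv2.resize(im,None,fx=3,fy=3,interpolation=cv2.INTER_CUBIC))
E
```

```text
clk 4.9167 pos [ 0.6699 -0.0097  0.3127] rpy [-3.142 -0.     1.712] F [ 0.   0.1 -0. ] q [ 0.22  0.73 -0.47  1.53  0.37  0.97 -0.22]
tip in stand mm [-104.9  115.1  139.7]
[-105.0, 115.0, 140.0] -> [ 0.01 -0.01 -0.03]
```

View pics/side2.png

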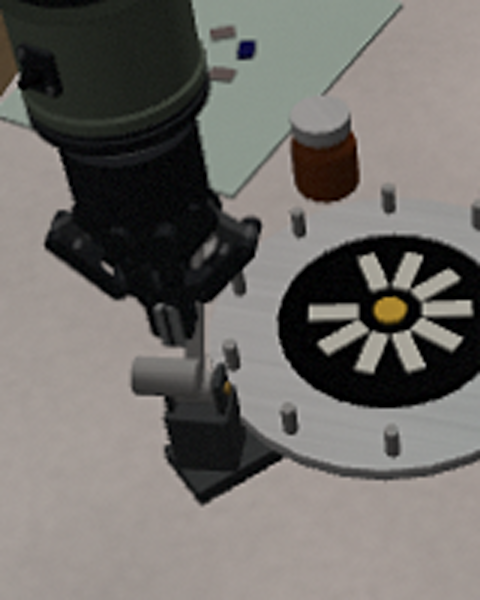

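The pawl has tipped back: the weight is low behind the post at (168,375) and the arm stands upright. I'll withdraw upward and turn 30° for the wheel push.

step_arm(
  commands=[
    [-0.2,0,-2,0],
    [0,0,-3,0],
    [0,0,-3,0],
    [0,0,-3,0],
    [0,0,0,6],
    [0,0,0,6],
    [0,0,0,6],
    [0,0,0,6],
    [0,0,0,6.1],
    [0,0,0,0],
  ],
)

```text
clock: 5.8
position: [0.6703, -0.0125, 0.4228]
tcp_rot: [3.141, 0.0, 1.18]
wrist_force: [-0.6, 0.4, 0.6]
grip_width: -0.0
```

```bash
python3 go.py -106.4 -67.8 250 -106.4 -67.8 53 -40.6 -105.9 53;  python3 - <<'E'
from rig import *
import cv2
for n,(x,y) in {'side':(110,90)}.items():
    im=camera(n)[y:y+200,x:x+160,::-1]; cv2.imwrite(f'pics/{n}3.png',cv2.resize(im,None,fx=3,fy=3,interpolation=cv2.INTER_CUBIC))
E
```

```text
clk 5.8 pos [ 0.6703 -0.0125  0.4228] rpy [3.141 0.    1.18 ] F [-0.6  0.4  0.6] q [ 0.16  0.6  -0.38  1.43  0.23  1.15 -0.64]
tip in stand mm [-102.1  115.1  249.8]
[-106.4, -67.8, 250.0] -> [ -8.92 -15.97  -0.02]
[-106.4, -67.8, 53.0] -> [ -8.91 -15.98  19.68]
[-40.6, -105.9, 53.0] -> [-16.52 -15.92  19.68]
```

View pics/side3.png

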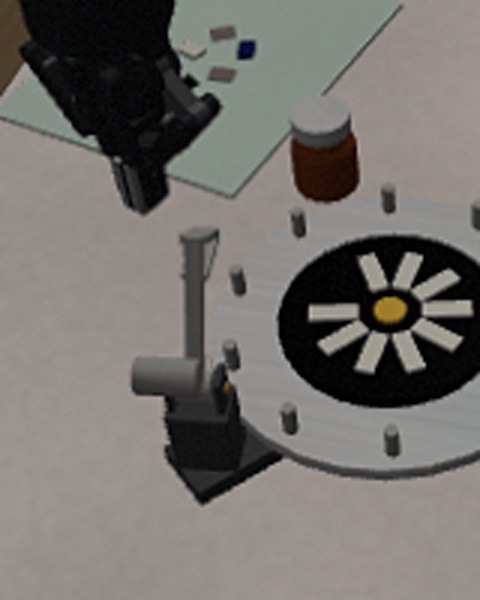

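The pawl stays up at the stop, with its arm raised at about (195,240). Moving over the wheel's near side.

step_arm(
  commands=[
    [-1.4,-2.6,0,0],
    [-1.5,-2.7,0,0],
    [-1.5,-2.7,0,0],
    [-1.5,-2.7,0,0],
    [-1.5,-2.7,0,0],
    [-1.5,-2.6,0,0],
    [0,0,0,0],
    [0,0,0,0],
  ],
)

```text
clock: 6.52
position: [0.4877, -0.0349, 0.4233]
tcp_rot: [3.14, 0.001, 1.189]
wrist_force: [0.3, -0.1, 0.7]
grip_width: 0.002
```

```bash
python3 go.py -106.4 -67.8 100 -106.4 -67.8 53
```

```text
clk 6.5167 pos [ 0.4877 -0.0349  0.4233] rpy [3.140e+00 1.000e-03 1.189e+00] F [ 0.3 -0.1  0.7] q [ 0.3   0.31 -0.43  1.91  0.16  0.95 -0.59]
tip in stand mm [-105.6  -68.8  250.3]
[-106.4, -67.8, 100.0] -> [ 0.13  0.03 15.03]
[-106.4, -67.8, 53.0] -> [ 0.13  0.02 19.73]
```

step_arm(
  commands=[
    [0.1,0,3,0],
    [0,0,3,0],
    [0,0,3,0],
    [0,0,3,0],
    [0,0,3,0],
    [0,0,0,0],
    [0,0,0,0],
  ],
)

```text
clock: 7.1
position: [0.4893, -0.0332, 0.2721]
tcp_rot: [-3.139, 0.0, 1.188]
wrist_force: [0.5, 0.1, 0.4]
grip_width: 0.004
```

```bash
python3 go.py -106.4 -67.8 53;  python3 - <<'E'
from rig import *
import cv2
for n,(x,y) in {'side':(170,80),'scene':(150,120)}.items():
    im=camera(n)[y:y+170,x:x+200,::-1]; cv2.imwrite(f'pics/{n}4.png',cv2.resize(im,None,fx=3.5,fy=3.5,interpolation=cv2.INTER_CUBIC))
E
```

```text
clk 7.1 pos [ 0.4893 -0.0332  0.2721] rpy [-3.139  0.     1.188] F [0.5 0.1 0.4] q [ 0.22  0.53 -0.35  2.04  0.31  0.62 -0.73]
tip in stand mm [-107.1  -67.    99.1]
[-106.4, -67.8, 53.0] -> [-0.1  -0.02  4.61]
```

View pics/side4.png

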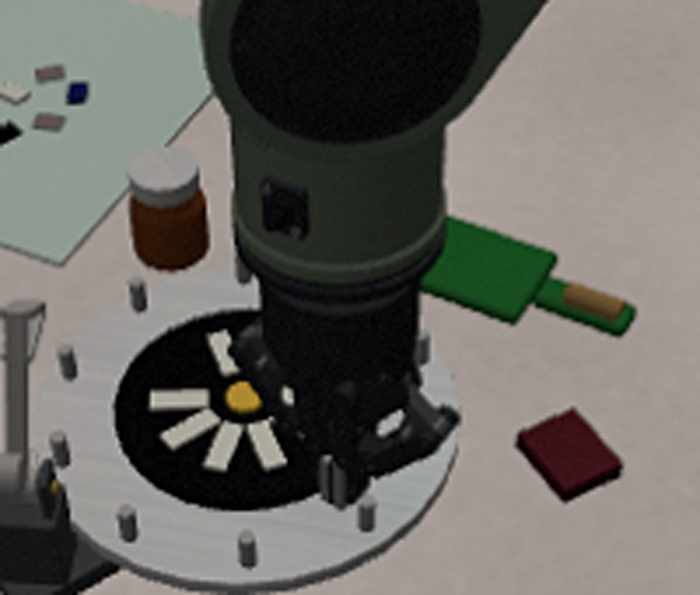

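```bash
python3 - <<'E'
from h import *
for n,o in (('side',(170,80)),('scene',(150,120))):
    print(n,[( (proj(n,X)[0]-o)*3.5).round() for X in ([.4816,-.0571,.069],[.5414,-.0186,.069],[.4893,-.0332,.099],[.4893,-.0332,.053])])
E
```

```text
side [array([365., 499.]), array([245., 536.]), array([343., 496.]), array([343., 548.])]
scene [array([397., 286.]), array([478., 337.]), array([436., 255.]), array([434., 304.])]
```

View pics/scene4.png

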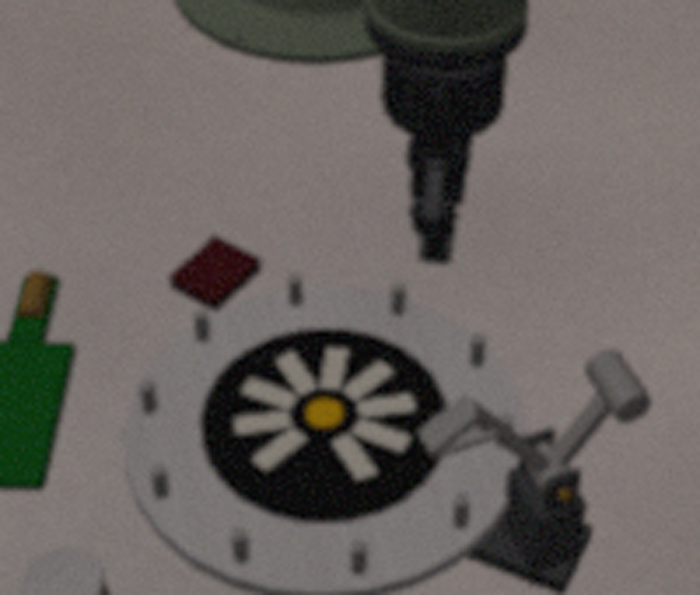

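The tip is in the gap between two pegs, and the pawl is up. Descend, then push along tool -x.

step_arm(
  commands=[
    [0,0,1.5,0],
    [0,0,1.5,0],
    [0,0,1.5,0],
    [0,0,0,0],
  ],
)

```text
clock: 7.53
position: [0.4892, -0.0336, 0.2276]
tcp_rot: [3.141, 0.0, 1.186]
wrist_force: [-2.3, -0.1, 0.2]
grip_width: 0.001
```

step_arm(
  commands=[
    [-0.6,0,0,0],
    [-0.8,0,0,0],
    [-0.8,0,0,0],
    [-0.8,0,0,0],
    [-0.8,0,0,0],
    [-0.8,0,0,0],
    [-0.8,0,0,0],
    [-0.8,0,0,0],
    [-0.8,0,0,0],
    [0,0,0,0],
  ],
)

```text
clock: 8.37
position: [0.4619, -0.1002, 0.2276]
tcp_rot: [-3.141, 0.001, 1.184]
wrist_force: [0.4, 0.0, 0.1]
grip_width: -0.002
```

```bash
python3 go.py -40.6 -105.9 53;  python3 - <<'E'
from rig import *
import cv2
for n,(x,y) in {'side':(155,100),'scene':(150,120)}.items():
    im=camera(n)[y:y+170,x:x+200,::-1]; cv2.imwrite(f'pics/{n}5.png',cv2.resize(im,None,fx=4,fy=3.5,interpolation=cv2.INTER_CUBIC))
E
```

```text
clk 8.3667 pos [ 0.4619 -0.1002  0.2276] rpy [-3.141e+00  1.000e-03  1.184e+00] F [0.4 0.  0.1] q [ 0.33  0.59 -0.31  2.11  0.37  0.49 -0.66]
tip in stand mm [ -44.6 -103.6   54.6]
[-40.6, -105.9, 53.0] -> [-0.46  0.01  0.16]
```

View pics/scene5.png

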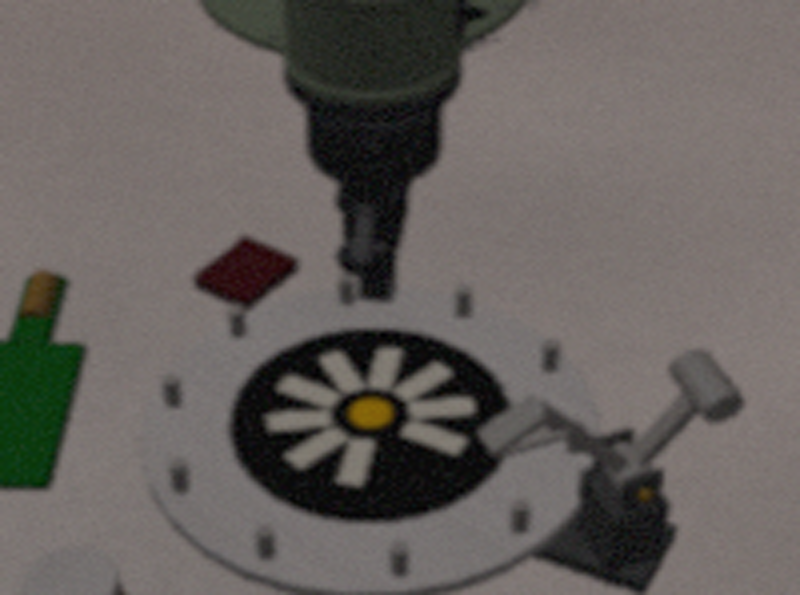

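View pics/side5.png

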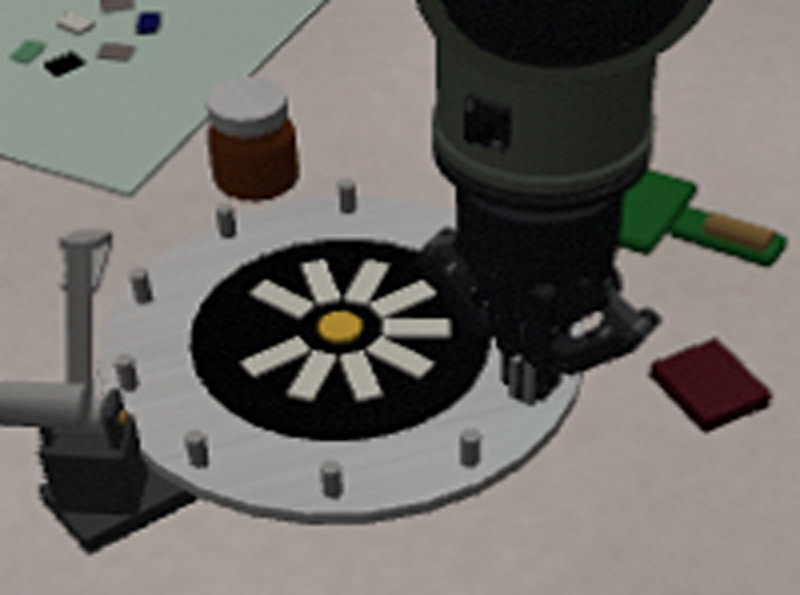

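```bash
cat > ph.py <<'E'
from h import *; import fit
from scipy.optimize import least_squares
def phase(si,sc,osi,osc,k,v0=2.0018):
    P=np.array([0.5707284,-0.12977958,-1.42936293])
    O={'side':np.array(si)/k+osi-.4,'scene':np.array(sc)/k+osc-.4}
    def res(v):
        r=[]
        for n,o in O.items():
            q=proj(n,fit.pegs(P,v[0])); D=np.linalg.norm(o[:,None]-q[None],axis=2); r.append((o-q[D.argmin(1)]).ravel())
        return np.concatenate(r)
    s=min((least_squares(res,[a]) for a in np.arange(2,2.62,.1)),key=lambda s:s.cost)
    print('delta mod notch',(s.x[0]-v0)%(np.pi/5), np.abs(s.fun).max())
E
python3 - <<'E'
from ph import *
phase([(347,185),(226,211),(141,273),(126,360),(196,437),(332,468),(470,437)],[(464,292),(551,346),(520,508),(400,549),(265,535),(180,467),(172,380),(237,314)],np.array([155,100]),np.array([150,120]),np.array([4,3.5]))
E
```

```text
delta mod notch 0.579293577369651 0.9575217437092363
```

The wheel is at about -0.43 rad, mid-window, and turned anticlockwise. I'll back off the peg and lift clear.

step_arm(
  commands=[
    [0.6,0,0,0],
    [0,0,-3,0],
    [0,0,-3,0],
    [0,0,-3,0],
    [0,0,-3,0],
    [0,0,-3,0],
    [0,0,-3,0],
    [0,0,-2,0],
    [0,0,0,-6],
    [0,0,0,-6],
  ],
)

```text
clock: 9.3
position: [0.4652, -0.0918, 0.429]
tcp_rot: [3.139, 0.0, 1.4]
wrist_force: [-0.0, 0.3, -0.8]
grip_width: 0.004
```

step_arm(
  commands=[
    [0,0,0,-6],
    [0,0,0,-6],
    [0,0,0,-6.3],
    [0,0,0,0],
  ],
)

```text
clock: 9.63
position: [0.465, -0.0921, 0.4277]
tcp_rot: [-3.141, -0.0, 1.721]
wrist_force: [-0.4, -0.3, 0.1]
grip_width: -0.003
```

```bash
python3 go.py -177 115 250 -177 115 135;  python3 - <<'E'
from rig import *
import cv2
for n,(x,y) in {'side':(155,100),'scene':(150,120)}.items():
    im=camera(n)[y:y+170,x:x+200,::-1]; cv2.imwrite(f'pics/{n}6.png',cv2.resize(im,None,fx=4,fy=3.5,interpolation=cv2.INTER_CUBIC))
E
```

```text
clk 9.6333 pos [ 0.465  -0.0921  0.4277] rpy [-3.141 -0.     1.721] F [-0.4 -0.3  0.1] q [ 0.53  0.29 -0.56  1.93  0.19  0.96  0.03]
tip in stand mm [-52.2 -99.3 254.7]
[-177.0, 115.0, 250.0] -> [12.29 21.54  0.47]
[-177.0, 115.0, 135.0] -> [12.28 21.55 11.97]
```

View pics/scene6.png

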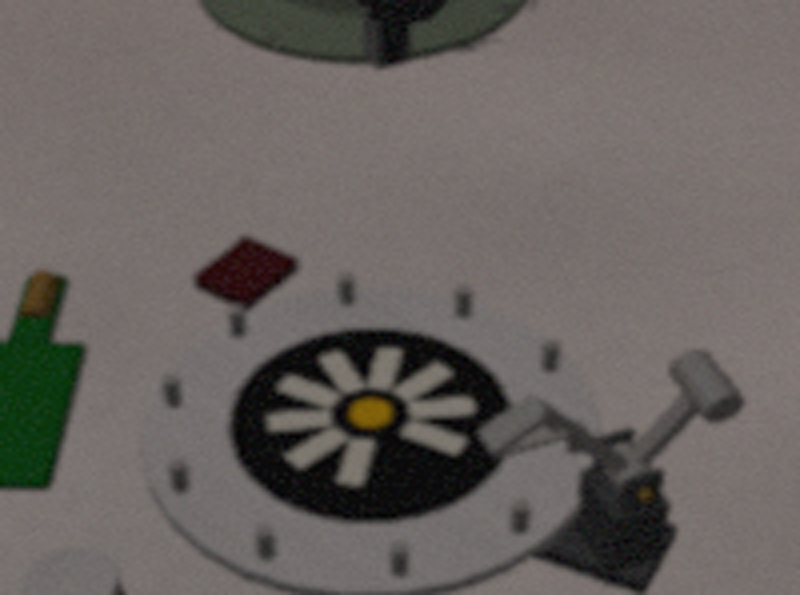

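The wheel didn't move during the withdrawal. Going behind the tipped weight.

step_arm(
  commands=[
    [1.4,2.5,0,0],
    [1.5,2.7,0,0],
    [1.5,2.7,0,0],
    [1.5,2.7,0,0],
    [1.6,2.7,0,0],
    [1.6,2.7,0,0],
    [1.6,2.7,0,0],
    [1.6,2.8,0,0],
    [0,0,0,0],
    [0,0,0,0],
  ],
)

```text
clock: 10.57
position: [0.6605, 0.0616, 0.4267]
tcp_rot: [-3.14, -0.001, 1.713]
wrist_force: [-0.1, -0.9, 0.0]
grip_width: 0.001
```

```bash
python3 go.py -177 115 250 -177 115 135
```

```text
clk 10.5667 pos [0.6605 0.0616 0.4267] rpy [-3.140e+00 -1.000e-03  1.713e+00] F [-0.1 -0.9  0. ] q [ 0.15  0.61 -0.53  1.44  0.32  1.17 -0.29]
tip in stand mm [-176.8  115.9  253.7]
[-177.0, 115.0, 250.0] -> [ 0.02 -0.09  0.37]
[-177.0, 115.0, 135.0] -> [ 1.000e-02 -7.000e-02  1.187e+01]
```

step_arm(
  commands=[
    [0,-0.1,3,0],
    [0,0,3,0],
    [0,0,3,0],
    [0,0,2.7,0],
    [0,0,0,0],
    [0,0,0,0],
  ],
)

```text
clock: 11.07
position: [0.6587, 0.0591, 0.3105]
tcp_rot: [-3.14, 0.0, 1.712]
wrist_force: [0.4, 0.1, 2.1]
grip_width: 0.001
```

step_arm(
  commands=[
    [-0.7,0,0,0],
    [-0.7,0,0,0],
    [-0.7,0,0,0],
    [-0.7,0,0,0],
    [-0.7,0,0,0],
    [-0.7,0,0,0],
    [-0.4,0,0,0],
    [0,0,0,0],
    [0,0,0,0],
  ],
)

```text
clock: 11.82
position: [0.6656, 0.0137, 0.3106]
tcp_rot: [-3.141, -0.0, 1.714]
wrist_force: [0.3, 0.3, 0.3]
grip_width: -0.001
```

```bash
python3 go.py;  python3 - <<'E'
from rig import *
import cv2
for n,(x,y) in {'side':(135,100),'scene':(165,120)}.items():
    im=camera(n)[y:y+170,x:x+200,::-1]; cv2.imwrite(f'pics/{n}7.png',cv2.resize(im,None,fx=4,fy=3.5,interpolation=cv2.INTER_CUBIC))
E
```

```text
clk 11.8167 pos [0.6656 0.0137 0.3106] rpy [-3.141 -0.     1.714] F [0.3 0.3 0.3] q [ 0.2   0.73 -0.49  1.54  0.39  0.97 -0.27]
tip in stand mm [-128.7  114.2  137.6]
```

View pics/scene7.png

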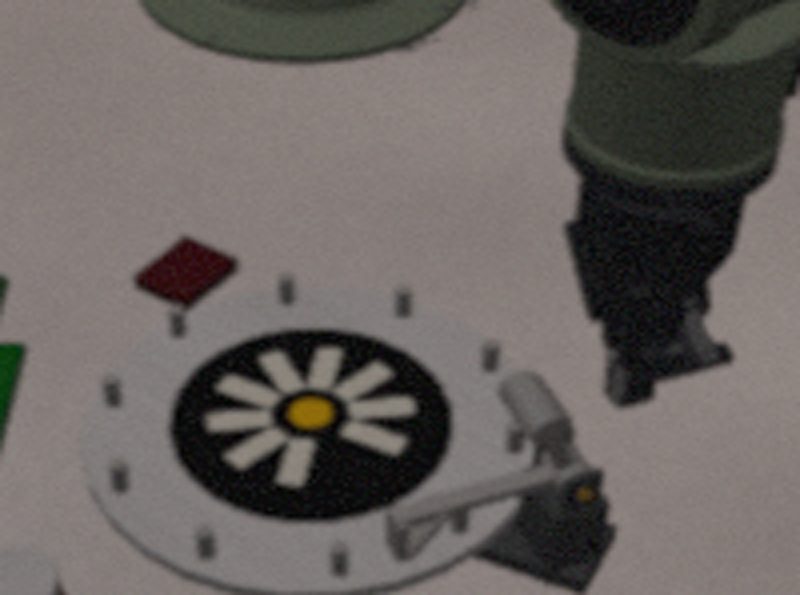

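View pics/side7.png

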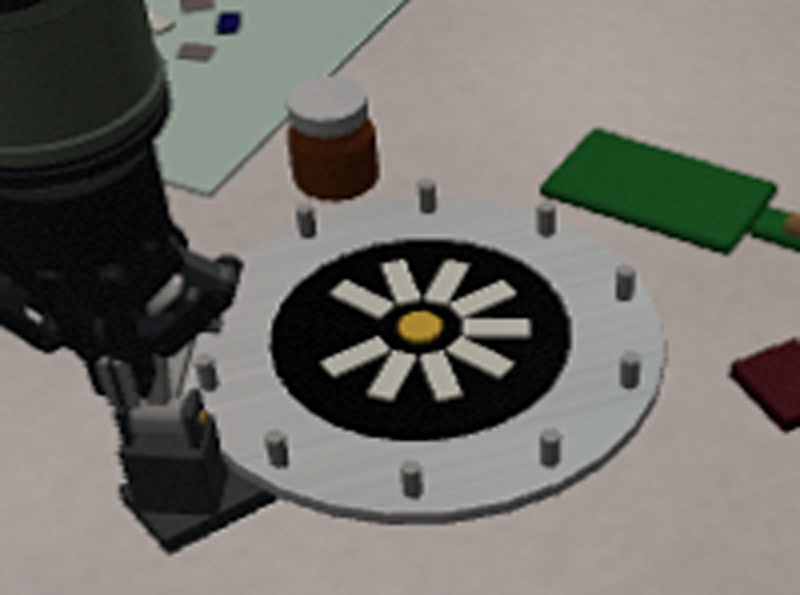

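The pawl dropped: the nose is at (400,540) between pegs at (340,550) and (460,510) in the scene view. Next, retreat, then compare with the start picture.

step_arm(
  commands=[
    [1,0,0,0],
    [0.5,0,-2.5,0],
    [0,0,-3,0],
    [0,0,-3,0],
    [0,0,-3,0],
    [2,0,-2,0],
    [2,0,0,0],
    [0,0,0,0],
    [0,0,0,0],
    [0,0,0,0],
  ],
)

```text
clock: 12.75
position: [0.6577, 0.0687, 0.4453]
tcp_rot: [-3.141, 0.0, 1.715]
wrist_force: [0.8, -0.1, 0.3]
grip_width: -0.0
```

```bash
python3 go.py;  python3 - <<'E'
from rig import *
import cv2,numpy as np
for n,(x,y) in {'side':(155,110),'scene':(175,185)}.items():
    im=camera(n)[:,:,::-1]; cv2.imwrite(f'pics/{n}8f.png',im)
    o=cv2.imread(f'pics/{n}0.png')
    f=lambda a:cv2.resize(a[y:y+130,x:x+160],None,fx=4,fy=4,interpolation=cv2.INTER_CUBIC)
    cv2.imwrite(f'pics/{n}8.png',f(im))
    g=lambda a:cv2.cvtColor(a,cv2.COLOR_BGR2GRAY)
    cv2.imwrite(f'pics/{n}8d.png',np.dstack([g(f(o)),g(f(im)),g(f(im))]))
E
```

```text
clk 12.75 pos [0.6577 0.0687 0.4453] rpy [-3.141  0.     1.715] F [ 0.8 -0.1  0.3] q [ 0.14  0.59 -0.54  1.43  0.31  1.21 -0.29]
tip in stand mm [-184.2  114.   272.3]
```

View pics/scene8.png

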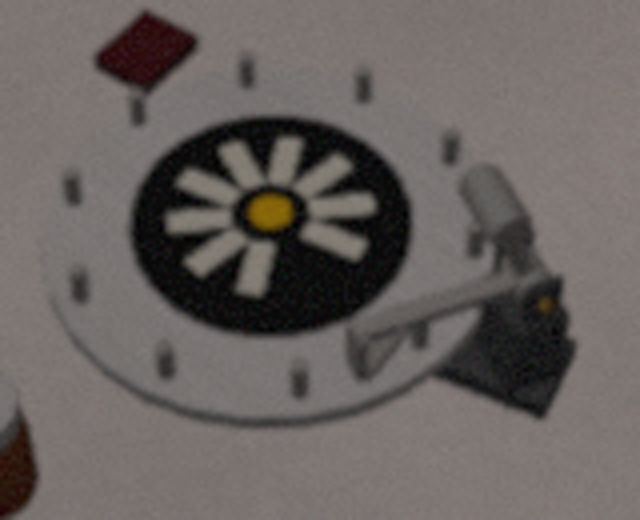

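View pics/scene8d.png

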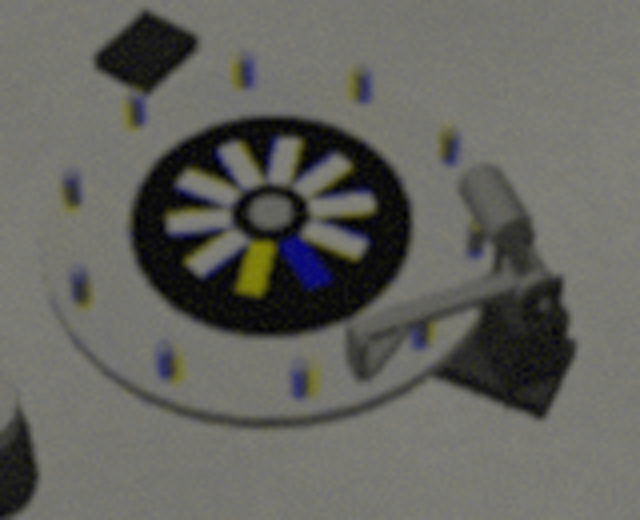

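View pics/side8d.png

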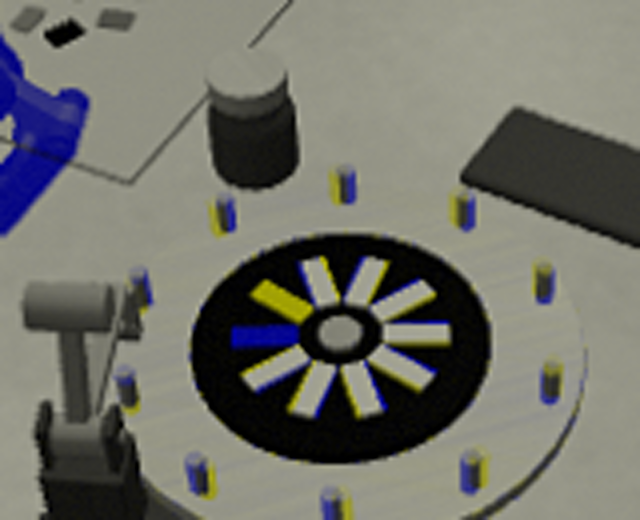

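View pics/side8f.png

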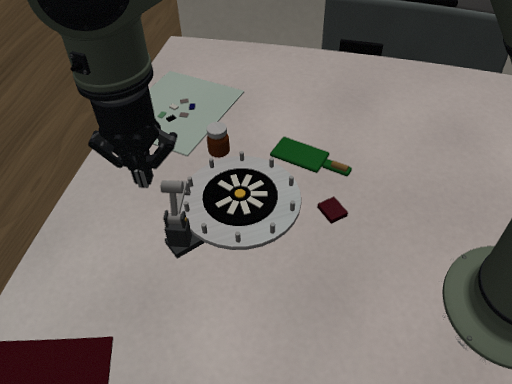

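The pawl coincides exactly with the start picture, so it is fully down. The wheel is one peg spacing back, and the bystanders show no shift. The gripper is clear, so I'm handing in.

```bash
python3 -c "
from rig import *
print(hand_in())"
```

```text
the job is handed in; nothing more can be done
None
```

The job is done and handed in at about 13 s on the robot's clock. With the closed fingertips I tipped the weighted lever back until the pawl stayed up. I then pushed one peg to turn the wheel backward, and pushed the lever over again so the pawl dropped into the new gap.

- **Wheel:** the camera fit, made before I lowered the pawl, put the turn at about 0.58 rad anticlockwise. That leaves it at about -0.43 rad, inside the seating window of -0.57 to -0.28. It is slightly short of an exact notch (0.628).
- **Pawl:** in the last pictures it overlays the start picture with no visible difference, so it is fully down.
- **Bystanders:** the jar, the bottle dish and the glass offcut showed no shift in those overlays.
- **Contact:** the gripper was clear of everything, and the forces reported after each move stayed around 2 N or less.

No check failed or disagreed, but the final wheel angle after the pawl dropped was judged by eye rather than fitted again.

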